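# Zero the timing tester under its push-latch flap

### The arm

A 7-joint arm with a two-finger parallel gripper is mounted at the origin on the work surface. World frame = base frame: x ahead of the robot, y to its left, z up, the work surface at z = 0. Lengths are in m, angles in degrees, forces in N, time in s.
With the tool pointing down it reaches from about 0.4 to 0.85 m from the base axis. Payload 4.4 kg.
Tool frame: the origin (TCP) lies midway between the tips of the shut fingers; the grasp point (between the pads) lies 19 mm behind it (bot.pinch_z is the distance from the TCP to the grasp point, in m); z points along the fingers, y is the direction in which the jaws open and shut (so a half turn about z gives the same grasp; the last joint's range is limited). The gripper opens to 94 mm and grips with 3 to 60 N. Pads are 16 mm wide; open, the fingers measure 119 mm over their backs; the gripper's body (75 mm by 177 mm) begins 78 mm behind the grasp point.
Start: joints at [-78.713, 36.005, 2.206, 86.941, -1.547, 57.084, -1.146], TCP at [0.169, 0.628, 0.205] pointing down, gripper open.
Joint ranges: [-175.42, 175.42], [-21.48, 121.26], [-71.46, 75.88], [10.55, 141.38], [-63.04, 243.04], [13.31, 113.54], [-168.57, 168.57]. Speed limits (degrees/s): [147.25, 147.25, 180, 180, 180, 180, 180].

### API

Orientations are given as [roll, pitch, yaw] about the fixed x, y, z axes, in that order (R = Rz(yaw) Ry(pitch) Rx(roll)).
In Python, from plant import bot, imaging gives the robot as it stands. The module is installed in compiled form; this text tells all that it offers.
- The arm moves only by the shell command python3 -m crank 'ROWS' [OPENING] [FORCE]. ROWS is JSON, a list of rows, each an object with "translation": the shift along the tool's x, y, z in cm, a list of three; "twist": the turn, a rotation vector about the tool's x, y, z in rad, a list of three. In form: [{"translation": [x, y, z], "twist": [wx, wy, wz]}, ...]. A call has 1 to 12 rows; each row shifts and turns the commanded pose from where the row before left it, along the tool's axes as they then stand; what a row does not reach is not made up. A row lasts 1/10 s, in which the tool goes at most 50 mm and 8.59 degrees, less where a joint would pass 70% of its speed; a pose out of reach is approached as far as the arm can. A call with a gripper value outside its range is refused whole. OPENING is the closure in counts, from 0 (fully open) to 255 (shut), set as the call begins (- or left out, the last holds). The fingers move at their own pace and stop on an object; FORCE is the grip in N (left out, the last holds). Time passes only in rows, so rows that do not move let the fingers close. It gives the time, the measured TCP pose, the force and the opening at its end, in the units of the state.
- bot.read_state(): the state, without advancing time (a new reading comes with each control period).
- imaging.camera(name): name is "scene" or "top" or "wrist"; returns a dict with "pixels" (480x640x3 uint8, red, green, blue), "camera_matrix" (3x3 intrinsics, pixels), "k1" (the pictures are not rectified: a ray, as slopes to the right and down, at radius r is drawn at 1 + k1 r^2 times it, then the intrinsics apply), "extrinsics" (4x4, takes a point from world to camera coordinates); the wrist camera has in their place "T_tool_cam" (4x4, takes a point from camera to tool coordinates, whose origin is the TCP and whose axes are the flange's). Camera axes: x right, y down, z forward; pixel columns grow to the right and rows downward; lengths in m; the calibration is good to about 2 mm. A picture is of the moment at which its call begins: read the wrist's pose just before it. There is no depth.
- bot.close_job(): hands the job in, once; it reports no verdict.
The state is a dict: "clock": time; "joint_positions": joint angles; "qvel": joint speeds; "tau": joint torques, N m; "position": TCP position; "tool_rot": TCP orientation; "force": force on the tool from outside, world axes, zero at the start; "moment": the same for the moment, N m; "width": opening from 0.0 (shut) to 1.0 (fully open).
Only numpy, scipy, OpenCV 4.12 (cv2) and the standard library are available. Lean on these libraries where they do the work, as an engineer would, in place of code of your own. Each camera call takes 0.05 s, during which the arm holds its last target.

### The job

Zero the timing tester: press down the free edge of its white flap (at the grey mark, next to the display) so that it pops open, press the green button under it fully down, then push the flap shut and press it until it latches again, and leave it closed. Only press and push with the fingertips: do not press the red button, leave the watch movement sitting on the tester as it is, and do not lift or shift anything else on the bench.

Things in the scene. Friction and masses are not known exactly. Their poses are not given: they have to be found in the camera images.
- tester: low blue-grey case 150 x 220 mm (x, y), fixed to the bench, deck 50 mm high. Under the flap a well 70 x 134 mm, floor 30 mm above the bench, holds two buttons. Display flat in the deck before the flap, sensor plate flat in the deck left of it. Origin: centre of the underside; z up, x from display side to hinge side, y to its left
- flap (a joint): angle (rad) of the white flap: 0 = shut, latched, level; about 1.3 = open, standing 75 degrees up, top edge 128 mm above the bench; stop at -0.1. Push-push latch: pressed to -0.08 or beyond (5 to 6 mm at the free edge, 3 N) and let go, it springs open in about 1 s; pushed from open down past level to the stop and let go, it rises to 0 and stays. One more press pops it again
- flap_press (a point): on the flap's outer (top) face, mid-width, 10 mm from the free edge, in the grey press mark; moves with the flap. Shut: 63 mm above the bench, 60 mm from the hinge towards tester -x. Flap: 70 mm from hinge to free edge, 130 mm wide, 5 mm thick; the free edge rises as it opens. To shut it, push the outer face over from the hinge side and down: 1 to 5 N here, most just before the end
- flap_hinge (a point): middle of the flap's hinge axis, fixed in the tester at x = 50, y = -30, z = 60 mm of its frame; the axis runs along tester y. The flap's outer face lies 3 mm above this axis when shut
- zero_top (a point): centre of the top of the green button, 22 mm across, black collar 38 mm across, top 52 mm above the bench. In the well, 45 mm from the hinge, 30 mm left or right of the flap's middle (swaps with the red one); reachable only with the flap open. Moves down as pressed
- zero (a joint): travel (m) of the green button: 0 = out, 0.005 = fully down; 4 N press it fully, it springs back
- erase_top (a point): centre of the top of the red button, same size, 60 mm from the green one; must not be pressed
- erase (a joint): travel (m) of the red button, 0 = out, 0.005 = fully down
- movement: watch movement on its pale steel holder block, 36 x 36 mm, 35 mm tall, loose on the sensor plate of the tester's deck, about 110 mm to the left of the flap's middle; origin at the centre of its underside, z up
- loupe: black watchmaker's loupe, cone 38 mm wide and 36 mm tall, standing; origin at the centre of its underside (loose, to be left alone)
- oil_pot: little glass jar with blue cap, 26 mm wide, 34 mm tall; origin at the centre of its underside (loose, to be left alone)
- tweezers: steel tweezers lying flat, 120 mm long, 7 mm high; origin under their middle, x along them (loose, to be left alone)
- screwdriver: screwdriver with yellow handle lying flat, 130 mm long; origin under its middle, x along it (loose, to be left alone)
- dust_dome: clear dust dome with a knob, 60 mm wide, 42 mm tall; origin at the centre of its underside (loose, to be left alone)
- parts_tray: grey divided parts tray 100 x 75 x 18 mm; origin at the centre of its underside (loose, to be left alone)
There are look-alikes about, which are no part of the job. Leave any yellow look-alike of the movement alone.

How it is judged (in metres and radians):
On the way, in this order (a step that is already met when the one before it is completed fails the run):
1. the flap has popped open (value of joint flap above 1.1 rad), for 0.2 s.
2. the green button is pressed down while the flap is open (value of joint zero above 0.0035 m and value of joint flap above 0.7 rad), for 0.05 s.
At the end, for the whole second after the job is handed in: the flap is shut and latched (within 0.03 rad of 0) with nobody touching it, both buttons are out, the movement stands on the tester within 10 mm of where it was, and the other loose things lie within 30 mm of where they were (value of joint flap between -0.03 and 0.03 rad and value of joint each of zero, erase below 0.001 m and distance of movement from where it was at the start of the episode below 0.01 m and angle between movement's own z axis and vertical below 0.1 rad and distance of each of loupe, oil_pot, tweezers, screwdriver, dust_dome, parts_tray from where it was at the start of the episode below 0.03 m).
It fails at once if the red button was pressed (value of joint erase above 0.0025 m).
It fails at once if the watch movement was lifted, shifted by more than 10 mm or tipped (distance of movement from where it was at the start of the episode above 0.01 m or angle between movement's own z axis and vertical above 0.25 rad).
It fails at once if another loose thing was lifted or shifted by more than 30 mm (distance of any of loupe, oil_pot, tweezers, screwdriver, dust_dome, parts_tray from where it was at the start of the episode above 0.03 m).
It also fails if it takes over 48 s, if anything falls off the work surface, if the arm or the gripper's body presses on something with over 40 N, if the wrist force passes 120 N, or if a joint passes its speed limit or range.

## Working session

There is one attempt and no reset: what is moved stays moved. The work goes in short steps, Python scripts to look and compute and a shell command to move; the robot and the scene stay as the last step left them, time stands still between calls to the robot, and variables do not carry over. Pictures are saved under pics/ and viewed, and the job is handed in when it is done.

```bash
mkdir -p pics; ls; python3 - <<'E'
from plant import bot, imaging
import cv2
print(bot.read_state())
for n in ("scene","top"):
    c=imaging.camera(n)
    cv2.imwrite(f"pics/{n}0.png",c["pixels"][:,:,::-1])
    print(n,c["camera_matrix"],c["k1"],c["extrinsics"])
E
```

```text
pics
{'clock': 0.0, 'joint_positions': array([-78.71321991,  36.05799209,   2.20063735,  86.99472155,
        -1.54981312,  57.08302245,  -1.14776566]), 'qvel': array([ 0.09846823,  0.02717074,  0.1164834 ,  0.01384698, -0.00979024,
       -0.07209304,  0.02887286]), 'tau': array([-4.69823007e-06, -5.49731791e+01,  1.14324655e+00, -1.86635327e+01,
       -5.23179886e-02,  2.35833018e-02,  1.64259668e-04]), 'position': array([0.16862233, 0.62706883, 0.20457107]), 'tool_rot': array([-1.79893828e+02, -2.17421494e-03,  1.64941354e+02]), 'force': array([-0.77023638,  0.16841958, -0.05490361]), 'moment': array([ 0.05385763, -0.01572364, -0.01095115]), 'width': 0.9979497220504101}
scene [[482.30566823   0.         315.68922697]
 [  0.         482.30566823 243.75759503]
 [  0.           0.           1.        ]] -0.10327432104116319 [[ 0.57649362  0.81707069 -0.00711312 -0.31487338]
 [ 0.67751935 -0.48286153 -0.55480832 -0.33531743]
 [-0.45675227  0.31502418 -0.83194779  1.57680701]
 [ 0.          0.          0.          1.        ]]
top [[508.11226602   0.         318.89162138]
 [  0.         508.11226602 246.4114159 ]
 [  0.           0.           1.        ]] -0.04771910350855602 [[-0.00528099 -0.99973729  0.02230373 -0.01389887]
 [-0.98876815  0.00188898 -0.1494456   0.5915733 ]
 [ 0.14936421 -0.02284244 -0.98851836  0.99036211]
 [ 0.          0.          0.          1.        ]]
```

View pics/scene0.png

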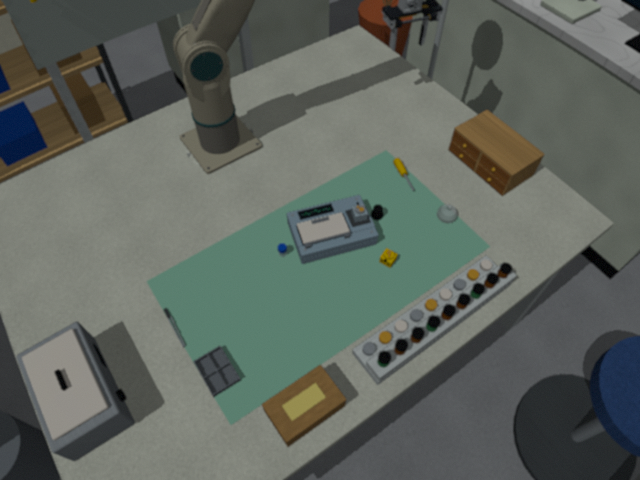

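View pics/top0.png

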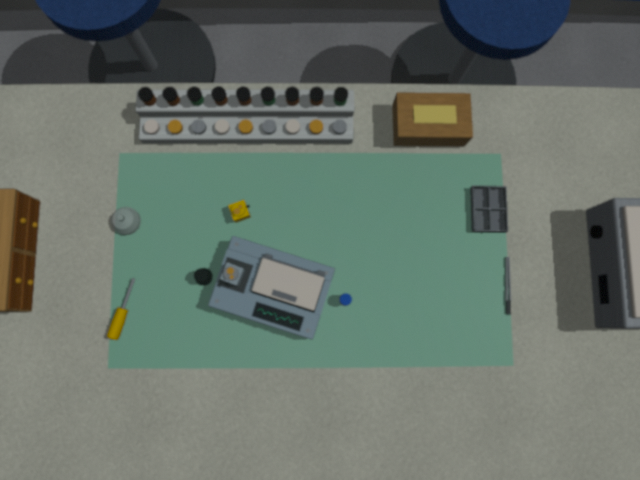

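```bash
python3 - <<'E'
import cv2
a=cv2.imread("pics/top0.png")[225:345,195:355]
cv2.imwrite("pics/top0c.png",cv2.resize(a,None,fx=5,fy=5,interpolation=cv2.INTER_CUBIC))
a=cv2.imread("pics/scene0.png")[180:270,270:390]
cv2.imwrite("pics/scene0c.png",cv2.resize(a,None,fx=6,fy=6,interpolation=cv2.INTER_CUBIC))
E
```

```text
(no output)
```

View pics/top0c.png

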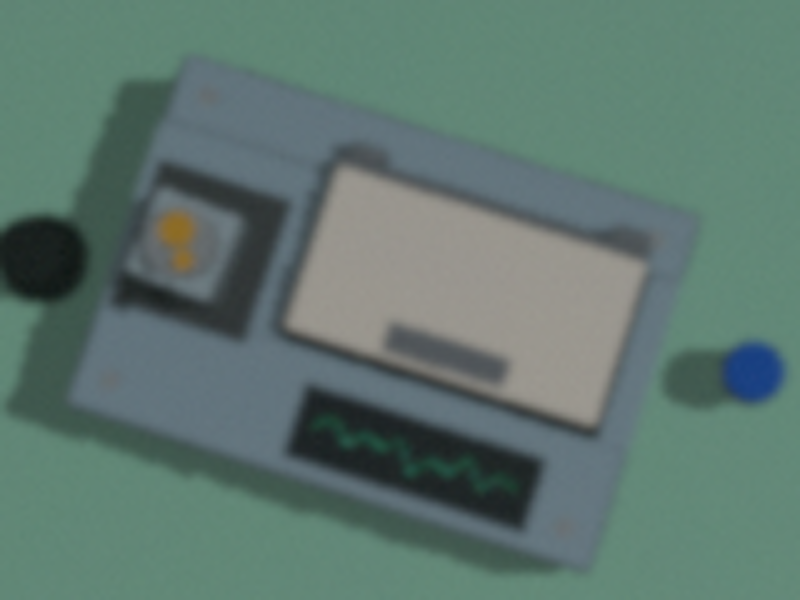

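View pics/scene0c.png

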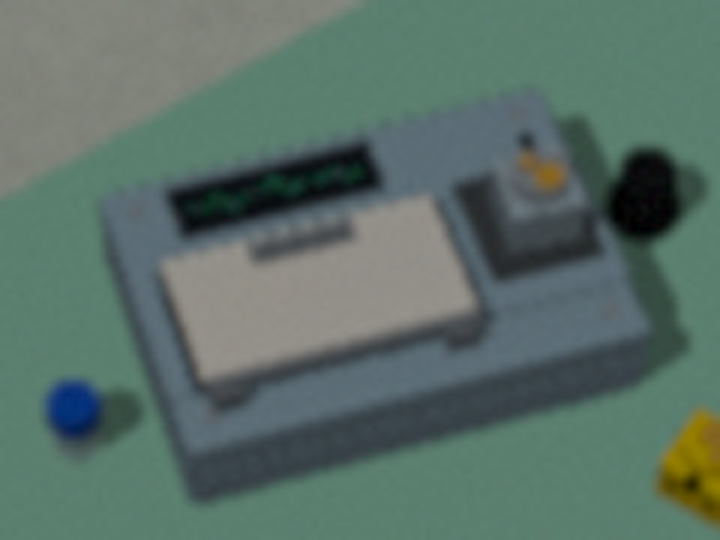

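```bash
cat > h.py <<'E'
import numpy as np, cv2
from plant import bot, imaging
from scipy.optimize import least_squares
from scipy.spatial.transform import Rotation as Ro
def proj(P,c):
    T=c["extrinsics"]; rv,_=cv2.Rodrigues(T[:3,:3])
    return cv2.projectPoints(np.asarray(P,float).reshape(-1,1,3),rv,T[:3,3],c["camera_matrix"],np.array([c["k1"],0,0,0.]))[0][:,0]
def ray(uv,c,z):
    """world point on plane z seen at uv"""
    s=cv2.undistortPoints(np.array([[uv]],float),c["camera_matrix"],np.array([c["k1"],0,0,0.]))[0,0]
    T=c["extrinsics"];R=T[:3,:3];o=-R.T@T[:3,3];d=R.T@np.array([s[0],s[1],1]);return o+d*(z-o[2])/d[2]
def tw(p,P):
    c,s=np.cos(p[2]),np.sin(p[2]);P=np.atleast_2d(P)
    return np.c_[p[0]+c*P[:,0]-s*P[:,1],p[1]+s*P[:,0]+c*P[:,1],P[:,2]]
E
python3 - <<'E'
from h import *
M=np.array([[75,110,50],[75,-110,50],[-75,-110,50],[-75,110,50],[50,35,63],[50,-95,63],[-20,35,63],[-20,-95,63]])/1e3
top=np.array([[188,57],[700,215],[592,572],[70,405],[338,163],[650,260],[283,328],[598,432]])
sc=np.array([[648,335],[192,448],[103,195],[540,88],[480,310],[205,383],[435,195],[162,265]])
ct,cs=imaging.camera("top"),imaging.camera("scene")
top=(top+.5)/5-.5+[195,225]; sc=(sc+.5)/6-.5+[270,180]
for nm,obs in (("top",[(top,ct)]),("scene",[(sc,cs)]),("both",[(top,ct),(sc,cs)])):
    f=lambda p:np.concatenate([(proj(tw(p,M),c)-u).ravel() for u,c in obs])
    r=least_squares(f,[.5,0.05,-.3]); print(nm,r.x,np.degrees(r.x[2]),np.abs(r.fun).max()); print(np.round(r.fun.reshape(-1,2),1).tolist())
p=r.x; np.save("p.npy",p)
for n,P in dict(press=[-10,-30,63],hinge=[50,-30,60],b1=[5,0,52],b2=[5,-60,52],mov=[0,80,50]).items(): print(n,tw(p,np.array(P)/1e3))
for n,uv,z in (("loupe",(203,276),.036),("oil",(345,299),.034),("yellow",(238,210),.03),("mov",(230.5,273),.085)): print(n,ray(uv,ct,z))
print(bot.read_state()["clock"])
E
```

```text
top [ 0.50935192  0.07862298 -0.30725627] -17.604487376189443 1.1211089184430136
[[-0.5, -0.8], [0.8, -0.1], [0.1, 0.6], [-1.1, 0.5], [0.3, -0.2], [0.2, -0.1], [0.1, 0.4], [0.1, -0.5]]
scene [ 0.50972021  0.08035078 -0.31979841] -18.323099084574288 1.3111490835643167
[[1.3, -0.5], [-0.8, 0.9], [-0.6, -0.1], [0.5, -0.2], [0.4, 0.4], [-0.2, 0.1], [-0.4, -0.2], [-0.2, -0.7]]
both [ 0.50953129  0.07917709 -0.31089769] -17.81312576250218 1.4615148585551765
[[-0.6, -1.1], [0.6, 0.1], [-0.3, 0.7], [-1.5, 0.2], [0.1, -0.3], [-0.0, 0.0], [-0.2, 0.3], [-0.3, -0.5], [1.0, -0.7], [-0.8, 1.3], [-1.1, 0.3], [-0.2, -0.3], [0.1, 0.4], [-0.4, 0.5], [-0.9, -0.1], [-0.6, -0.3]]
press [[0.49083329 0.05367444 0.063     ]]
hinge [[0.54795685 0.03531964 0.06      ]]
b1 [[0.51429158 0.07764752 0.052     ]]
b2 [[0.49593678 0.02052396 0.052     ]]
mov [[0.53400436 0.15534184 0.05      ]]
loupe [0.53249073 0.21953996 0.036     ]
oil [ 0.48505949 -0.06871828  0.034     ]
yellow [0.67079747 0.1518569  0.03      ]
mov [0.53366742 0.15640254 0.085     ]
0.2
```

```bash
cat >> h.py <<'E'
def info(target=None,s=None):
    """target: tester-frame mm TCP"""
    p=np.load("p.npy"); s=s or bot.read_state(); R=Ro.from_euler("xyz",s["tool_rot"],degrees=True)
    Pw=s["position"]; c,sn=np.cos(p[2]),np.sin(p[2]); d=Pw-[p[0],p[1],0]
    print("t",round(s["clock"],2),"TCP tester mm",np.round(1e3*np.array([c*d[0]+sn*d[1],-sn*d[0]+c*d[1],d[2]]),1),"rpy",np.round(s["tool_rot"],2),"F",np.round(s["force"],1),"w",round(s["width"],2))
    Rt=Ro.from_euler("xyz",[180,0,180+np.degrees(p[2])],degrees=True)
    tw_=(R.inv()*Rt).as_rotvec(); print("twist needed",np.round(tw_,3))
    if target is not None:
        T=tw(p,np.array(target,float)/1e3)[0]; print("tool shift cm",np.round(100*R.inv().apply(T-Pw),2),"(after twist)",np.round(100*Rt.inv().apply(T-Pw),2),"world",T)
E
python3 -c "
from h import *
info([-10,-30,140])"
```

```text
t 0.2 TCP tester mm [-492.2  417.6  204.9] rpy [-179.94    0.    164.94] F [-0.6  0.6  0.2] w 1.0
twist needed [-0.001  0.     0.048]
tool shift cm [-46.01 -47.02   6.55] (after twist) [-48.22 -44.76   6.49] world [0.49083329 0.05367444 0.14      ]
```

```bash
python3 -m crank '[{"translation":[0,0,0],"twist":[0,0,0.048]},{"translation":[-2.4,-2.3,0],"twist":[0,0,0]},{"translation":[-2.4,-2.3,0],"twist":[0,0,0]},{"translation":[-2.4,-2.3,0],"twist":[0,0,0]},{"translation":[-2.4,-2.3,0],"twist":[0,0,0]},{"translation":[-2.4,-2.3,0],"twist":[0,0,0]},{"translation":[-2.4,-2.3,0],"twist":[0,0,0]},{"translation":[-2.4,-2.3,0],"twist":[0,0,0]},{"translation":[-2.4,-2.3,0],"twist":[0,0,0]},{"translation":[-2.4,-2.3,0],"twist":[0,0,0]},{"translation":[-2.4,-2.3,0],"twist":[0,0,0]},{"translation":[-2.4,-2.3,0],"twist":[0,0,0]}]' 255 20; python3 -c "
from h import *
info([-10,-30,140])"
```

```text
clock: 1.4
position: [0.3433, 0.3049, 0.2055]
tool_rot: [180.0, 0.0, 162.2]
force: [0.1, -0.1, -0.8]
width: 0.021
t 1.4 TCP tester mm [-227.3  164.   205.5] rpy [1.7999e+02 1.0000e-02 1.6220e+02] F [ 0.1 -0.1 -0.8] w 0.02
twist needed [0. 0. 0.]
tool shift cm [-21.72 -19.41   6.55] (after twist) [-21.73 -19.4    6.55] world [0.49083329 0.05367444 0.14      ]
```

```bash
python3 -m crank '[{"translation":[-2.4,-2.1,0],"twist":[0,0,0]},{"translation":[-2.4,-2.1,0],"twist":[0,0,0]},{"translation":[-2.4,-2.1,0],"twist":[0,0,0]},{"translation":[-2.4,-2.1,0],"twist":[0,0,0]},{"translation":[-2.4,-2.1,0],"twist":[0,0,0]},{"translation":[-2.4,-2.1,0],"twist":[0,0,0]},{"translation":[-2.4,-2.1,0.5],"twist":[0,0,0]},{"translation":[-2.4,-2.1,1],"twist":[0,0,0]},{"translation":[-2.0,-2.1,1],"twist":[0,0,0]},{"translation":[0,0,0],"twist":[0,0,0]},{"translation":[0,0,0],"twist":[0,0,0]}]'; python3 - <<'E'
from h import *
info([-10,-30,100])
c=imaging.camera("wrist"); cv2.imwrite("pics/w1.png",c["pixels"][:,:,::-1]); print(c["camera_matrix"],c["k1"],c["T_tool_cam"])
E
```

```text
clock: 2.5
position: [0.4866, 0.0611, 0.1802]
tool_rot: [-180.0, -0.1, 162.1]
force: [-0.1, 0.5, -0.3]
width: 0.007
t 2.5 TCP tester mm [-16.3 -24.3 180.2] rpy [-1.7999e+02 -6.0000e-02  1.6211e+02] F [-0.1  0.5 -0.3] w 0.01
twist needed [-0.    -0.001 -0.001]
tool shift cm [-0.64 -0.57  8.02] (after twist) [-0.63 -0.57  8.02] world [0.49083329 0.05367444 0.1       ]
[[376.13860878   0.         317.67280273]
 [  0.         376.13860878 241.23762475]
 [  0.           0.           1.        ]] 0.014833160659263002 [[ 7.55280798e-04 -9.63087327e-01 -2.69188093e-01  7.83197731e-02]
 [ 9.99999715e-01  7.24318071e-04  2.14344649e-04  9.05810517e-04]
 [-1.14548151e-05 -2.69188178e-01  9.63087600e-01 -1.78762216e-01]
 [ 0.00000000e+00  0.00000000e+00  0.00000000e+00  1.00000000e+00]]
```

View pics/w1.png

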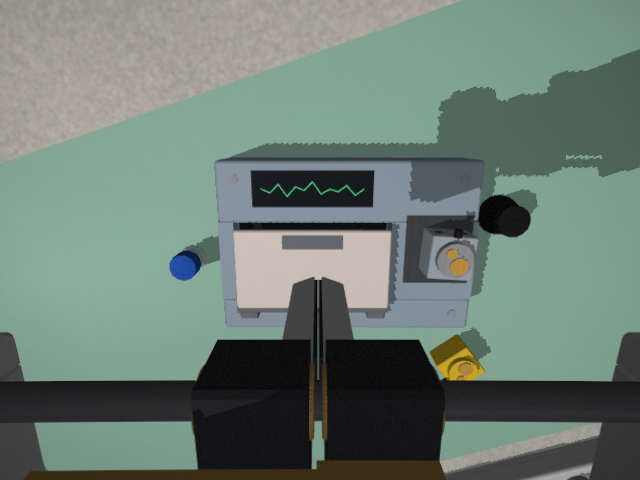

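```bash
cat >> h.py <<'E'
def wcam(s,c):
    T=np.eye(4);T[:3,:3]=Ro.from_euler("xyz",s["tool_rot"],degrees=True).as_matrix();T[:3,3]=s["position"]
    return dict(c,extrinsics=np.linalg.inv(T@c["T_tool_cam"]))
E
python3 - <<'E'
from h import *
s=bot.read_state();c=wcam(s,imaging.camera("wrist"))
M=np.array([[75,110,50],[75,-110,50],[-75,-110,50],[-75,110,50],[50,35,63],[50,-95,63],[-20,35,63],[-20,-95,63]])/1e3
u=np.array([[468,327],[226,326],[215,161],[484,160],[389,309],[239,308],[391,230],[234,230]])
r=least_squares(lambda p:(proj(tw(p,M),c)-u).ravel(),np.load("p.npy"));print(r.x,np.degrees(r.x[2]),np.round(r.fun.reshape(-1,2),1).tolist())
E
```

```text
[ 0.50886705  0.08343864 -0.30746988] -17.616726186693555 [[-0.4, 0.7], [-0.3, 2.1], [-1.9, -1.2], [3.2, -1.0], [-0.1, -0.1], [-1.3, 1.2], [2.0, -0.2], [-1.4, 0.1]]
```

```bash
python3 -c "
import numpy as np;p=np.load('p.npy');p[1]=.0805;np.save('p.npy',p)"
python3 -m crank '[{"translation":[-0.3,-0.2,3],"twist":[0,0,0]},{"translation":[-0.3,-0.2,3],"twist":[0,0,0]},{"translation":[0,0,3],"twist":[0,0,0]},{"translation":[0,0,1],"twist":[0,0,0]},{"translation":[0,0,0],"twist":[0,0,0]},{"translation":[0,0,0],"twist":[0,0,0]}]'; python3 -c "
from h import *
info([-10,-30,63])"
```

```text
clock: 3.2
position: [0.4919, 0.0564, 0.0814]
tool_rot: [180.0, 0.1, 162.3]
force: [-1.2, -0.4, 0.1]
width: 0.007
t 3.2 TCP tester mm [ -9.4 -28.3  81.4] rpy [1.7995e+02 6.0000e-02 1.6225e+02] F [-1.2 -0.4  0.1] w 0.01
twist needed [0.001 0.001 0.001]
tool shift cm [ 0.06 -0.17  1.84] (after twist) [ 0.06 -0.17  1.84] world [0.49083329 0.05499735 0.063     ]
```

```bash

python3 -m crank '[{"translation":[0,-0.1,0.8],"twist":[0,0,0]},{"translation":[0,0,0.7],"twist":[0,0,0]},{"translation":[0,0,0.3],"twist":[0,0,0]},{"translation":[0,0,0.3],"twist":[0,0,0]},{"translation":[0,0,0],"twist":[0,0,0]}]'; python3 -c "
from h import *
info([-10,-30,57])"
```

```text
clock: 3.7
position: [0.4911, 0.0548, 0.0593]
tool_rot: [180.0, -0.0, 162.2]
force: [-0.6, 0.7, 2.1]
width: 0.005
t 3.7 TCP tester mm [ -9.7 -30.2  59.3] rpy [ 1.8000e+02 -1.0000e-02  1.6219e+02] F [-0.6  0.7  2.1] w 0.0
twist needed [ 0. -0.  0.]
tool shift cm [0.03 0.02 0.23] (after twist) [0.03 0.02 0.23] world [0.49083329 0.05499735 0.057     ]
```

```bash

python3 -m crank '[{"translation":[0,0,0.2],"twist":[0,0,0]},{"translation":[0,0,0.2],"twist":[0,0,0]},{"translation":[0,0,0],"twist":[0,0,0]},{"translation":[0,0,0],"twist":[0,0,0]}]'; python3 -c "
from h import *
info([-10,-30,57])"
```

```text
clock: 4.1
position: [0.4913, 0.0548, 0.0574]
tool_rot: [179.9, 0.1, 162.2]
force: [-3.7, 0.3, 23.2]
width: 0.006
t 4.1 TCP tester mm [ -9.5 -30.1  57.4] rpy [1.7995e+02 5.0000e-02 1.6218e+02] F [-3.7  0.3 23.2] w 0.01
twist needed [ 0.001  0.001 -0.   ]
tool shift cm [0.05 0.01 0.04] (after twist) [0.05 0.01 0.04] world [0.49083329 0.05499735 0.057     ]
```

```bash

python3 -m crank '[{"translation":[1,0,-2],"twist":[0,0,0]},{"translation":[3,0,-3.5],"twist":[0,0,0]},{"translation":[3,0,-3.5],"twist":[0,0,0]},{"translation":[0,0,-3],"twist":[0,0,0]},{"translation":[0,0,-1],"twist":[0,0,0]},{"translation":[0,0,0],"twist":[0,0,0]},{"translation":[0,0,0],"twist":[0,0,0]},{"translation":[0,0,0],"twist":[0,0,0]},{"translation":[0,0,0],"twist":[0,0,0]},{"translation":[0,0,0],"twist":[0,0,0]}]'; python3 - <<'E'
from h import *
info([5,0,80])
s=bot.read_state()
for n in ("wrist","top"):
  c=imaging.camera(n); im=c["pixels"][:,:,::-1].copy()
  if n=="wrist": c=wcam(s,c)
  else: im=im[225:345,195:355]; im=cv2.resize(im,None,fx=5,fy=5,interpolation=cv2.INTER_CUBIC)
  cv2.imwrite(f"pics/{n}2.png",im)
  print(n,proj(tw(np.load("p.npy"),np.array([[5,0,52],[5,-60,52]])/1e3),c))
E
```

```text
clock: 5.1
position: [0.424, 0.0759, 0.1846]
tool_rot: [-179.9, -0.1, 162.2]
force: [-1.0, 0.4, 0.1]
width: 0.003
t 5.1 TCP tester mm [-80.  -30.6 184.6] rpy [-1.7994e+02 -9.0000e-02  1.6217e+02] F [-1.   0.4  0.1] w 0.0
twist needed [-0.001 -0.002 -0.   ]
tool shift cm [-8.52  3.07 10.44] (after twist) [-8.5   3.06 10.46] world [0.51429158 0.07897043 0.08      ]
wrist [[350.20608749 322.0096297 ]
 [284.50250562 321.94544653]]
top [[271.61646249 284.18766955]
 [300.23302617 293.2980657 ]]
```

View pics/wrist2.png

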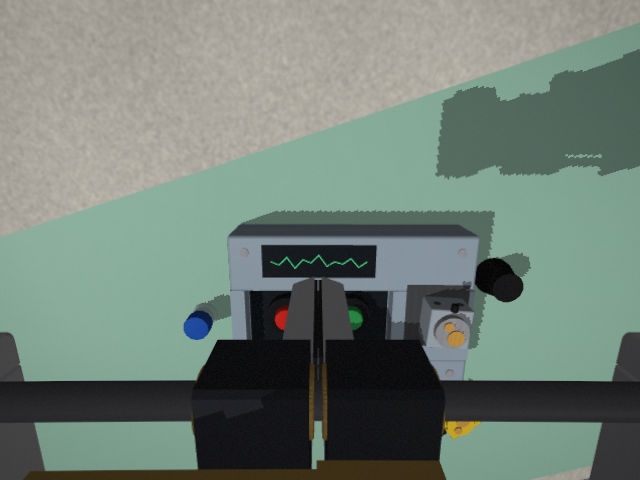

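View pics/top2.png

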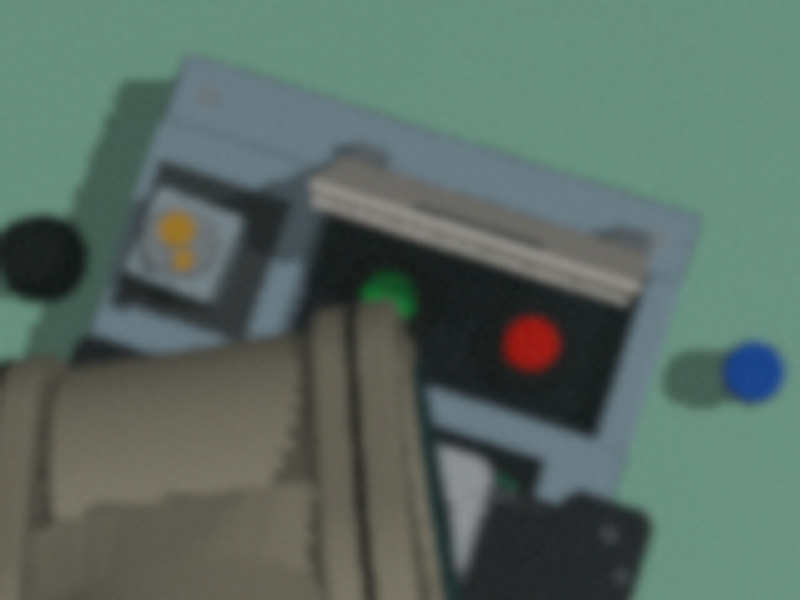

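```bash

python3 -m crank '[{"translation":[-3,1.1,0.4],"twist":[0,0,0]},{"translation":[-3,1,2],"twist":[0,0,0]},{"translation":[-2.4,1,3],"twist":[0,0,0]},{"translation":[0,0,3],"twist":[0,0,0]},{"translation":[0,0,2],"twist":[0,0,0]},{"translation":[0,0,1],"twist":[0,0,0]},{"translation":[0,0,0.4],"twist":[0,0,0]},{"translation":[0,0,0],"twist":[0,0,0]},{"translation":[0,0,0],"twist":[0,0,0]}]'; python3 - <<'E'
from h import *
info([4,0,52])
s=bot.read_state()
for n in ("wrist","scene"):
  c=imaging.camera(n); im=c["pixels"][:,:,::-1].copy()
  if n=="scene": im=cv2.resize(im[180:270,270:390],None,fx=6,fy=6,interpolation=cv2.INTER_CUBIC)
  cv2.imwrite(f"pics/{n}3.png",im)
E
```

```text
clock: 6.1
position: [0.5146, 0.0801, 0.0684]
tool_rot: [179.9, 0.1, 162.2]
force: [0.2, -0.1, 0.0]
width: 0.004
t 6.1 TCP tester mm [ 4.9  1.2 68.4] rpy [1.7995e+02 9.0000e-02 1.6220e+02] F [ 0.2 -0.1  0. ] w 0.0
twist needed [0.001 0.002 0.   ]
tool shift cm [ 0.1  -0.12  1.64] (after twist) [ 0.09 -0.12  1.64] world [0.51333952 0.07927635 0.052     ]
```

View pics/wrist3.png

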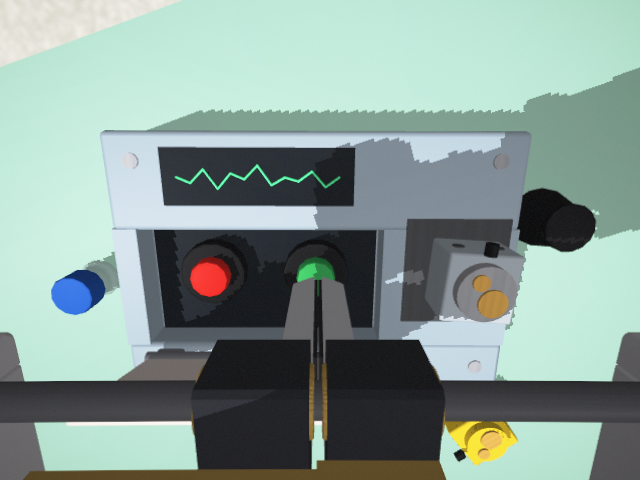

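View pics/scene3.png

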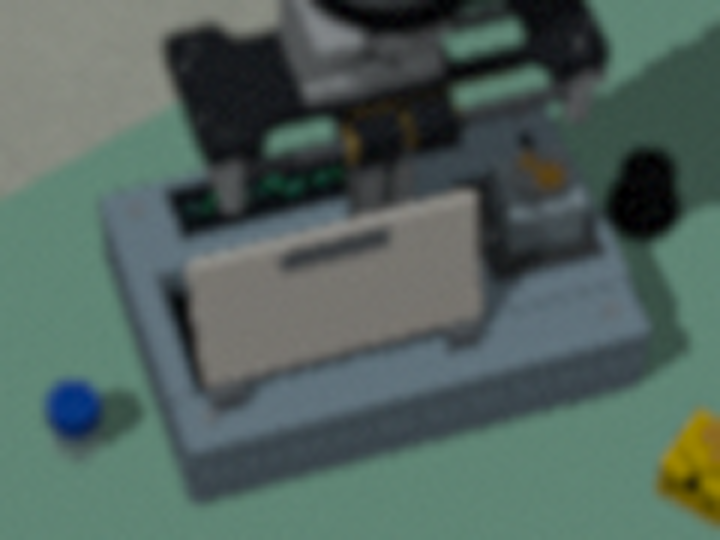

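```bash

python3 -m crank '[{"translation":[0,-0.1,0.8],"twist":[0,0,0]},{"translation":[0,0,0.6],"twist":[0,0,0]},{"translation":[0,0,0.2],"twist":[0,0,0]},{"translation":[0,0,0.2],"twist":[0,0,0]},{"translation":[0,0,0.2],"twist":[0,0,0]},{"translation":[0,0,0],"twist":[0,0,0]}]'; python3 - <<'E'
from h import *
info([4,0,46.5])
E
```

```text
clock: 6.8
position: [0.513, 0.0789, 0.0473]
tool_rot: [-180.0, -0.1, 162.2]
force: [-1.1, -0.5, 3.1]
width: 0.008
t 6.8 TCP tester mm [ 3.8 -0.5 47.3] rpy [-1.7997e+02 -5.0000e-02  1.6219e+02] F [-1.1 -0.5  3.1] w 0.01
twist needed [-0.    -0.001  0.   ]
tool shift cm [-0.02  0.05  0.08] (after twist) [-0.02  0.05  0.08] world [0.51333952 0.07927635 0.0465    ]
```

```bash

python3 -m crank '[{"translation":[0,0,0.1],"twist":[0,0,0]},{"translation":[0,0,0.1],"twist":[0,0,0]},{"translation":[0,0,0],"twist":[0,0,0]},{"translation":[0,0,0],"twist":[0,0,0]}]'; python3 - <<'E'
from h import *
info([4,0,46.5])
E
```

```text
clock: 7.2
position: [0.5131, 0.0789, 0.0462]
tool_rot: [-180.0, -0.0, 162.2]
force: [-3.7, -1.2, 10.3]
width: 0.007
t 7.2 TCP tester mm [ 3.9 -0.5 46.2] rpy [-1.7999e+02 -3.0000e-02  1.6219e+02] F [-3.7 -1.2 10.3] w 0.01
twist needed [-0.    -0.001  0.   ]
tool shift cm [-0.01  0.05 -0.03] (after twist) [-0.01  0.05 -0.03] world [0.51333952 0.07927635 0.0465    ]
```

```bash

python3 -m crank '[{"translation":[0,0,-2],"twist":[0,0,0]},{"translation":[0,0,-4],"twist":[0,0,0]},{"translation":[0,0,-4],"twist":[0,0,0]},{"translation":[0,-1,-3],"twist":[0,0,0]},{"translation":[-1.5,-2,-0.5],"twist":[0,0,0]},{"translation":[-3,0,0],"twist":[0,0,0]},{"translation":[-2.4,0,0],"twist":[0,0,0]},{"translation":[0,0,0],"twist":[0,0,0]},{"translation":[0,0,0],"twist":[0,0,0]},{"translation":[0,0,0],"twist":[0,0,0]}]'; python3 - <<'E'
from h import *
info([72,-30,108])
s=bot.read_state()
for n in ("wrist","top"):
  c=imaging.camera(n); im=c["pixels"][:,:,::-1].copy()
  if n=="top": im=cv2.resize(im[225:345,195:355],None,fx=5,fy=5,interpolation=cv2.INTER_CUBIC)
  cv2.imwrite(f"pics/{n}4.png",im)
E
```

```text
clock: 8.2
position: [0.5689, 0.03, 0.1801]
tool_rot: [-180.0, -0.1, 162.2]
force: [0.1, -0.7, 0.3]
width: 0.005
t 8.2 TCP tester mm [ 71.9 -30.  180.1] rpy [-1.7999e+02 -9.0000e-02  1.6223e+02] F [ 0.1 -0.7  0.3] w 0.0
twist needed [-0.    -0.002  0.001]
tool shift cm [-0.02 -0.    7.21] (after twist) [-0.01 -0.    7.21] world [0.56890216 0.02991245 0.108     ]
```

View pics/wrist4.png

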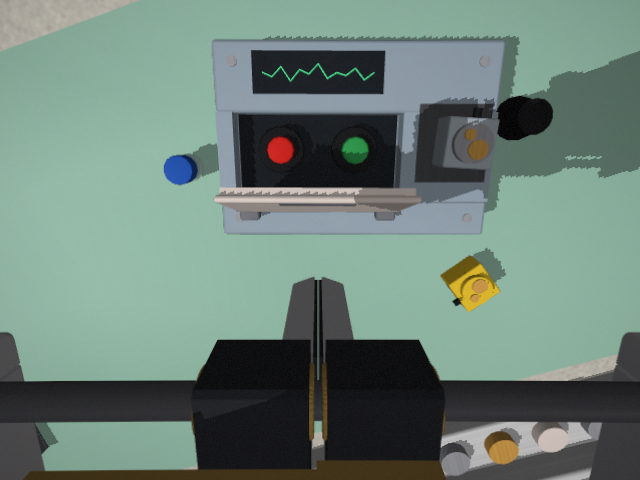

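View pics/top4.png

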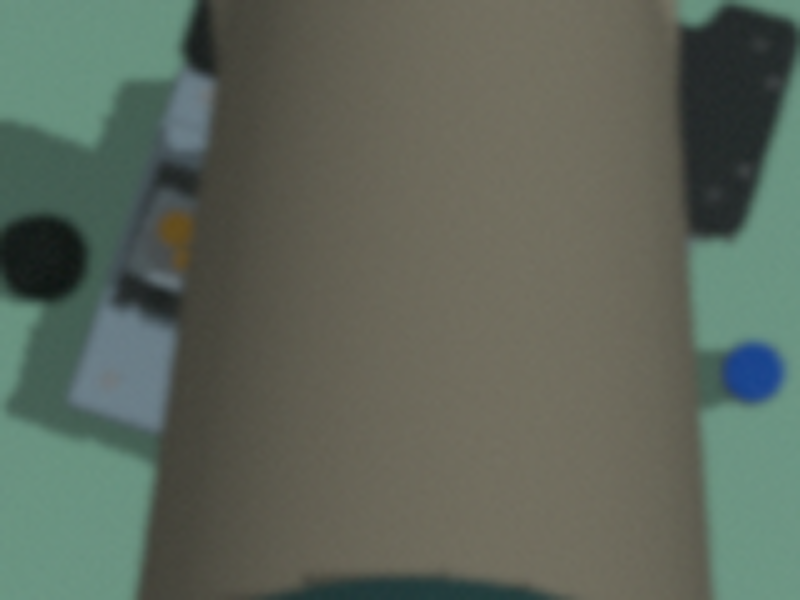

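```bash

python3 -m crank '[{"translation":[0,0,3],"twist":[0,0,0]},{"translation":[0,0,2.5],"twist":[0,0,0]},{"translation":[0.5,0,1],"twist":[0,0,0]},{"translation":[0.5,0,0],"twist":[0,0,0]},{"translation":[0.5,0,0],"twist":[0,0,0]},{"translation":[0.5,0,0],"twist":[0,0,0]},{"translation":[0,0,0],"twist":[0,0,0]}]'; python3 - <<'E'
from h import *
info([46.4,-30,114.9])
E
```

```text
clock: 9.0
position: [0.5508, 0.0359, 0.1165]
tool_rot: [180.0, 0.0, 162.2]
force: [0.3, -0.7, 0.3]
width: 0.002
t 9.0 TCP tester mm [ 52.9 -29.8 116.5] rpy [1.7996e+02 5.0000e-02 1.6222e+02] F [ 0.3 -0.7  0.3] w 0.0
twist needed [0.001 0.001 0.001]
tool shift cm [ 0.65 -0.02  0.16] (after twist) [ 0.65 -0.02  0.16] world [0.54452944 0.03774384 0.1149    ]
```

```bash

python3 -m crank '[{"translation":[0.6,0,0.1],"twist":[0,0,0]},{"translation":[0.7,0,0.2],"twist":[0,0,0]},{"translation":[0.7,0,0.3],"twist":[0,0,0]},{"translation":[0.6,0,0.4],"twist":[0,0,0]},{"translation":[0.6,0,0.4],"twist":[0,0,0]},{"translation":[0,0,0],"twist":[0,0,0]},{"translation":[0,0,0],"twist":[0,0,0]}]'; python3 - <<'E'
from h import *
info([20.5,-30,101.7])
c=imaging.camera("wrist"); cv2.imwrite("pics/w5.png",c["pixels"][:,:,::-1])
E
```

```text
clock: 9.7
position: [0.5199, 0.0455, 0.1011]
tool_rot: [-180.0, -0.1, 162.2]
force: [0.2, 0.5, 2.0]
width: 0.004
t 9.7 TCP tester mm [ 20.6 -30.2 101.1] rpy [-1.7998e+02 -8.0000e-02  1.6221e+02] F [0.2 0.5 2. ] w 0.0
twist needed [-0.    -0.001  0.   ]
tool shift cm [ 0.01  0.02 -0.06] (after twist) [ 0.01  0.02 -0.06] world [0.5198711  0.04566699 0.1017    ]
```

View pics/w5.png

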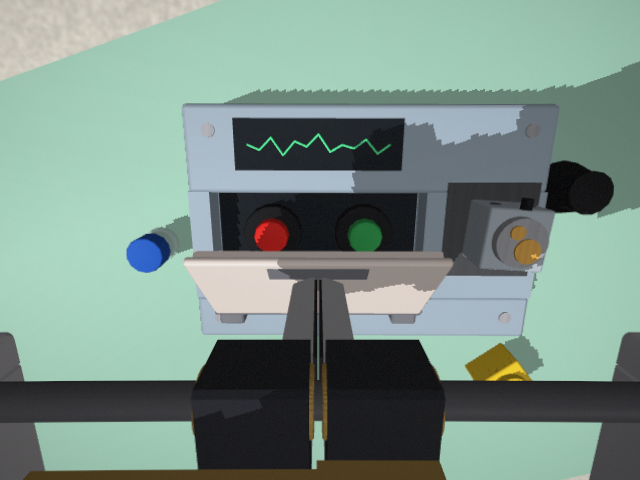

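The wrist picture shows the flap pushed part-way down with the fingertips (318, 280) on its outer face just behind the grey mark. I'll continue along the arc.

```bash

python3 -m crank '[{"translation":[0.6,0,0.6],"twist":[0,0,0]},{"translation":[0.4,0,0.5],"twist":[0,0,0]},{"translation":[0.4,0,0.7],"twist":[0,0,0]},{"translation":[0.4,0,0.7],"twist":[0,0,0]},{"translation":[0.5,0,0.6],"twist":[0,0,0]},{"translation":[0.5,0,0.3],"twist":[0,0,0]},{"translation":[0,0,0],"twist":[0,0,0]},{"translation":[0,0,0],"twist":[0,0,0]}]'; python3 - <<'E'
from h import *
info([-9,-30,57])
E
```

```text
clock: 10.55
position: [0.4932, 0.0539, 0.0671]
tool_rot: [-180.0, -0.1, 162.2]
force: [2.2, 0.1, 1.8]
width: 0.006
t 10.55 TCP tester mm [ -7.4 -30.3  67.1] rpy [-1.7997e+02 -8.0000e-02  1.6220e+02] F [2.2 0.1 1.8] w 0.01
twist needed [-0.    -0.001  0.   ]
tool shift cm [0.16 0.04 1.01] (after twist) [0.16 0.03 1.01] world [0.49178535 0.05469144 0.057     ]
```

```bash

python3 -m crank '[{"translation":[0.1,0,0.3],"twist":[0,0,0]},{"translation":[0,0,0.3],"twist":[0,0,0]},{"translation":[0,0,0.3],"twist":[0,0,0]},{"translation":[0,0,0.2],"twist":[0,0,0]},{"translation":[0,0,0.1],"twist":[0,0,0]},{"translation":[0,0,0],"twist":[0,0,0]},{"translation":[0,0,0],"twist":[0,0,0]}]'; python3 - <<'E'
from h import *
info([-9,-30,57])
E
```

```text
clock: 11.25
position: [0.493, 0.0541, 0.0575]
tool_rot: [180.0, 0.0, 162.2]
force: [-3.9, -1.1, 28.0]
width: 0.004
t 11.25 TCP tester mm [ -7.7 -30.2  57.5] rpy [1.7995e+02 3.0000e-02 1.6217e+02] F [-3.9 -1.1 28. ] w 0.0
twist needed [ 0.001  0.001 -0.   ]
tool shift cm [0.13 0.02 0.05] (after twist) [0.13 0.02 0.05] world [0.49178535 0.05469144 0.057     ]
```

At the stop (28 N). I'll release straight up and check.

```bash

python3 -m crank '[{"translation":[0,0,-0.4],"twist":[0,0,0]},{"translation":[0,0,-0.4],"twist":[0,0,0]},{"translation":[0,0,-1],"twist":[0,0,0]},{"translation":[0,0,-3],"twist":[0,0,0]},{"translation":[1,0,-4],"twist":[0,0,0]},{"translation":[3,0,-4],"twist":[0,0,0]},{"translation":[4,0,0],"twist":[0,0,0]},{"translation":[2,0,0],"twist":[0,0,0]},{"translation":[0,0,0],"twist":[0,0,0]},{"translation":[0,0,0],"twist":[0,0,0]},{"translation":[0,0,0],"twist":[0,0,0]}]'; python3 - <<'E'
from h import *
info([-9,-30,57])
for n in ("wrist","scene","top"):
  c=imaging.camera(n); im=c["pixels"][:,:,::-1].copy()
  cv2.imwrite(f"pics/{n}6.png",im)
  if n=="scene":
    im=cv2.resize(im[180:270,270:390],None,fx=6,fy=6,interpolation=cv2.INTER_CUBIC)
    cv2.imwrite(f"pics/{n}6c.png",im)
E
```

```text
clock: 12.35
position: [0.3988, 0.0844, 0.1834]
tool_rot: [-180.0, 0.0, 162.2]
force: [0.8, -0.5, 0.0]
width: 0.006
t 12.35 TCP tester mm [-106.6  -30.1  183.4] rpy [-1.8000e+02  3.0000e-02  1.6215e+02] F [ 0.8 -0.5  0. ] w 0.01
twist needed [-0.     0.001 -0.001]
tool shift cm [-9.75  0.02 12.64] (after twist) [-9.760e+00  1.000e-02  1.264e+01] world [0.49178535 0.05469144 0.057     ]
```

View pics/wrist6.png

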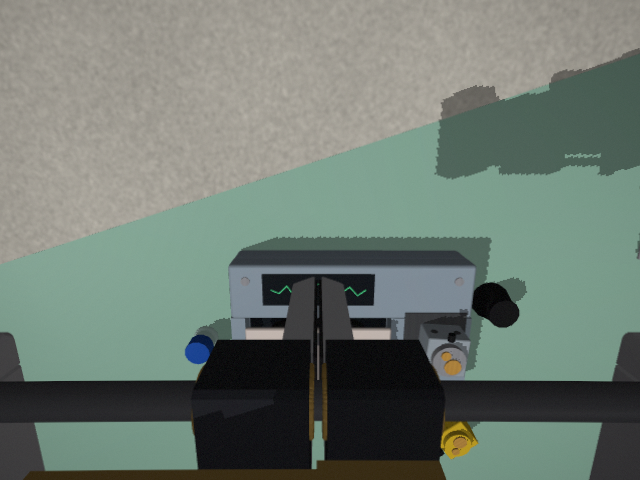

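View pics/scene6c.png

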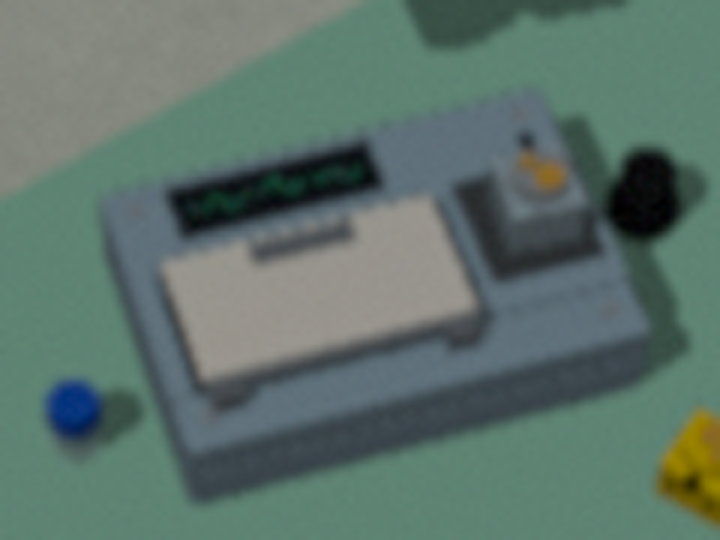

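View pics/top6.png

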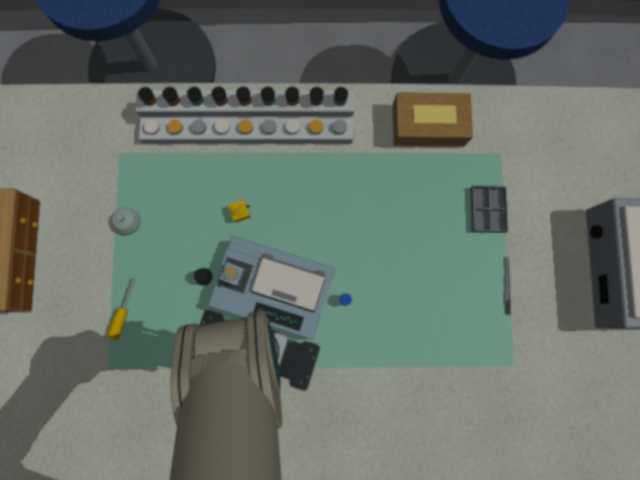

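```bash
python3 -m crank '[{"translation":[0,0,0],"twist":[0,0,0]},{"translation":[0,0,0],"twist":[0,0,0]},{"translation":[0,0,0],"twist":[0,0,0]},{"translation":[0,0,0],"twist":[0,0,0]},{"translation":[0,0,0],"twist":[0,0,0]},{"translation":[0,0,0],"twist":[0,0,0]},{"translation":[0,0,0],"twist":[0,0,0]},{"translation":[0,0,0],"twist":[0,0,0]}]'; python3 - <<'E'
from h import *
a=cv2.imread("pics/scene0.png")[180:270,270:390].astype(float); b=imaging.camera("scene")["pixels"][180:270,270:390,::-1].astype(float)
d=np.abs(a-b).max(2); print(d.max(),d.mean(),np.argwhere(d>40)[:20].tolist())
a=cv2.imread("pics/top0.png")[150:345,100:520].astype(float); b=imaging.camera("top")["pixels"][150:345,100:520,::-1].astype(float)
d=np.abs(a-b).max(2); d[140:,60:230]=0; print(d.max(),d.mean(),np.argwhere(d>40)[:10].tolist())
E
```

```text
clock: 13.3
position: [0.3977, 0.0847, 0.1835]
tool_rot: [180.0, 0.0, 162.2]
force: [-0.0, 0.5, 0.1]
width: 0.005
50.0 4.778981481481481 [[0, 69], [0, 70], [0, 71], [0, 72], [0, 73], [0, 74], [0, 75], [0, 76], [0, 77], [0, 78], [0, 79], [0, 80], [0, 81], [0, 82], [0, 83], [0, 84], [0, 85], [0, 86], [0, 87], [0, 88]]
59.0 6.624871794871795 [[173, 26], [173, 27], [173, 28], [173, 29], [173, 30], [173, 31], [173, 32], [173, 33], [173, 34], [173, 35]]
```

The only differences from the start pictures are the arm's shadow, so the flap and all the objects match. Handing in.

```bash
python3 -c "
from plant import bot
print(bot.close_job())"
```

```text
the job is handed in; nothing more can be done
None
```

The tester is zeroed and handed in at about 13.4 s, well under the 48 s limit. `close_job` gives no verdict, so success rests on my own checks below.

- **Opening:** I pressed the flap at its grey mark down to its stop, at about 23 N. The pictures then showed it standing open.
- **Zeroing:** I pressed the green button, the left one of the two. The force reached about 10 N with the fingertips at 46 mm, so it was fully down.
- **Closing:** I pushed the flap over from the hinge side and down to its stop, at about 28 N, then let go straight up.

**Last checks:**
- About 2 s after release, the flap was still shut and looked as it did at the start.
- In the strongest pixel differences I listed from the scene and top pictures, I saw only the arm's shadow. The part of the top view behind the arm was left out of that comparison. The movement and the other loose things I could see had not moved.
- I never touched the red button.
- The joint values are not readable, so "latched" is judged from the pictures only.

**Disagreement:** the wrist camera put the tester about 4 mm further to the left than the fixed cameras did. I worked with a value in between, and both the flap press and the button press landed where intended.

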